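# Lay the pitot switch body in the V-cradle and chock it

## Robot

A 6-joint arm with a two-finger parallel gripper is mounted at the origin on the work surface. World frame = base frame: x ahead of the robot, y to its left, z up, the work surface at z = 0. Lengths are in m, angles in degrees, forces in N, time in s.
With the tool pointing down it reaches from about 0.3 to 0.75 m from the base axis. Payload 8.5 kg.
Tool frame: the origin (TCP) lies on the centre line of the jaws, within the pads' length; the fingertips stand 22 mm ahead of it and the grasp point (between the pads) lies 3 mm ahead of it; z points along the fingers, y is the direction in which the jaws open and shut (so a half turn about z gives the same grasp; the last joint's range is limited). The gripper opens to 88 mm and grips with 3 to 60 N. Pads are 18 mm wide; open, the fingers measure 123 mm over their backs; the gripper's body (75 mm by 187 mm) begins 45 mm behind the grasp point.
Start: joints at [63.467, 21.807, 74.336, -0, 83.858, -12.336], TCP at [0.135, 0.533, 0.261] pointing down, gripper open.
Joint ranges: [-178.18, 178.18], [-50.72, 133.34], [12.68, 142.11], [-81.47, 261.47], [9.98, 163.14], [-165.26, 165.26]. Speed limits (degrees/s): [136.94, 136.94, 180, 180, 180, 180].

## Interface

Orientations are given as [roll, pitch, yaw] about the fixed x, y, z axes, in that order (R = Rz(yaw) Ry(pitch) Rx(roll)).
In Python, from rig import r, hand, planner, get_image, job_done, finder gives the robot as it stands. Calls block until the motion is done:
- r.move_ptp(position, orientation): joint-space move of the TCP to a pose.
- r.move_straight(position, ori=None, max_speed=0.15, contact_N=None): straight line of the TCP; ori=None keeps the orientation; max_speed is the mean speed in m/s. With contact_N (N) it stops when the force on the tool has changed by that much, and returns True; else False.
- r.movej(angles): joint-space move.
- hand.gripper_to(opening, strength=None): opening from 0.0 (shut) to 1.0 (fully open); strength is the grip in N (None keeps the last); returns when the fingers have stopped.
- r.dwell(seconds).
- planner.inverse_kinematics(position, orientation): joint angles nearest the present ones, or None.
- get_image(name): name is "scene" or "top" or "wrist"; returns a dict with "frame" (384x512x3 uint8, red, green, blue), "fx", "fy", "cx", "cy" (pixels), "world_from_camera" (4x4, takes a point from camera to world coordinates). Camera axes: x right, y down, z forward; pixel columns grow to the right and rows downward; lengths in m; the calibration is good to about 2 mm. A picture is of the moment at which its call begins. There is no depth.
A pose or a line that the arm cannot do raises r.PlanningError and nothing moves.
- job_done(): hands the job in, once; it reports no verdict.
Trained networks look in a picture, given as the dict that the camera call returned (one of the last four; its "shot" number tells which), for a name from the list of things; names that differ only in an ending like _2 or _b are one class to them, and where a whole thing is asked for, a point or a joint stands for the part that bears it (a point fixed in the world has none). Each returns a list of dicts, best first, with "score" (0 to 1); they miss things now and then, are a little off and sometimes report something else, mostly with a low value. They report only what shows in the picture. A call takes as long as a camera call. They do not tell look-alikes from the thing itself.
- finder.cut_out(picture, target): "pixels" (384x512 bool, what is visible of it).
- finder.pinpoint(picture, target): "xyz" ([x, y, z] in m, in the coordinates of the camera as it stood for that picture, good to about 4 mm: a listed point, or the origin of a listed thing).
Readings, each from a call of its own:
- r.get_clock(): time.
- r.get_joint_pos(): joint angles.
- r.get_dq(): joint speeds.
- r.get_effort(): joint torques, N m.
- r.get_eef_pos(): TCP position.
- r.get_tcp_rot(): TCP orientation.
- r.get_contact_force(): force on the tool from outside, world axes, zero at the start.
- r.get_moment(): the same for the moment, N m.
- r.get_width(): opening from 0.0 (shut) to 1.0 (fully open).
Only numpy, scipy, OpenCV 4.12 (cv2) and the standard library are available. Lean on these libraries where they do the work, as an engineer would, in place of code of your own. Each camera call takes 0.05 s, during which the arm holds its last target. There are 200 camera calls.

## Task

Gently lay the chrome pitot switch body lengthwise in the two green V-blocks of the cradle, centred along it, and let go. Then stand the blue saddle chock astride it, midway between the V-blocks with both feet flat on the cradle's base plate, so that the body cannot roll out. Leave the brass shaft, which has the same size, lying in its rest.

Things in the scene. Friction and masses are not known exactly. Their poses are not given: they have to be found in the camera images.
- pitot_mid (a point): Centre of the chrome pitot switch body, a round bar 26 mm diameter, 130 mm long, with a thin nose (12 x 32 mm) at +x and a dark stub (19 x 16 mm) at -x; 0.25 kg. x along its axis. Lies level in a black rest, axis 28 mm above the bench; the rest holds it only at x = +-50 mm (strips 12 mm wide) and has a 4 mm floor between, so the middle 80 mm is free to grasp. Either end may point either way.
- brass_mid (a point): Centre of the brass shaft, in a second rest of the same kind: also 26 mm diameter, 130 mm long, with a 16 mm stub 20 mm long at each end; x along its axis. To be left alone. Which of the two lies on which side changes.
- chock_grip (a point): Centre of the grip rib of the blue A-frame chock, standing upright on the bench: 84 mm wide over the feet (y), 46 long (x), 94 tall, 0.25 kg. Rib 20 mm thick (y), 40 long (x), 40 tall, on a bridge whose top is 54 mm above the underside; this point is 76 mm above the underside. Opening through along x: 56 mm wide at the feet, 24 at its top, 46 mm up. Its x goes along the bar.
- cradle: V-cradle fixed to the bench: dark base plate 150 (x) x 120 (y) x 8 mm, with two green V-blocks 20 mm thick, 64 wide, centred at x = +-50 mm (80 mm clear between), tops 42 mm above the bench; 90 degree grooves along x, 48 mm wide at the mouth. Origin: centre of the plate's underside, on the bench, under the groove; z up. A seated 26 mm bar has its axis 36 mm above the bench.
Mind the look-alikes: they are no part of the job. There is more than one size of the part that bears chock_grip; the job needs the larger.

How it is judged (in metres and radians):
On the way:
1. the chrome body lies in both V-blocks, released (horizontal distance between pitot_mid and cradle below 0.02 m and z of pitot_mid in the frame of cradle below 0.041 m and angle between the x axis of pitot_mid and the x axis of cradle, either way round below 0.1 rad and contact force between the fingers and pitot below 0.1 N), for 0.2 s.
At the end, for the whole second after the job is handed in: Chrome body at rest in both V-blocks: within 20 mm of the cradle's middle, 5 mm of seated height, 0.1 rad of the grooves. Blue chock at rest over it: within 20 mm of the middle, 5 mm of seated height, 0.1 rad of upright, 0.35 rad of the grooves. Brass shaft within 20 mm of its start (horizontal distance between each of pitot_mid, chock_grip and cradle below 0.02 m and z of pitot_mid in the frame of cradle between 0.031 and 0.041 m and angle between the x axis of pitot_mid and the x axis of cradle, either way round below 0.1 rad and z of chock_grip in the frame of cradle between 0.079 and 0.089 m and angle between chock_grip's own z axis and vertical below 0.1 rad and angle between the x axis of chock_grip and the x axis of cradle, either way round below 0.35 rad and linear speed of each of pitot, chock below 0.02 m/s and distance of brass_mid from where it was at the start of the episode below 0.02 m); the robot touches nothing.
It fails at once if the brass shaft is moved by more than 20 mm (distance of brass_mid from where it was at the start of the episode above 0.02 m).
It fails at once if the chrome body is dropped or rammed into the cradle (over 80 N) (contact force between pitot and cradle above 80 N).
It also fails if it takes over 53 s, if anything falls off the work surface, if the arm or the gripper's body presses on something with over 40 N, if the wrist force passes 120 N, or if a joint passes its speed limit or range.

## Working session

There is one attempt and no reset: what is moved stays moved. The work goes in short steps, each a Python script; the robot and the scene stay as the last script left them, time stands still between calls to the robot, and variables do not carry over. Pictures are saved under pics/ and viewed, about 8 in all and at most 12, crops included, and the job is handed in when it is done.

```bash
mkdir -p pics; ls
cat > h.py <<'E'
import numpy as np, cv2
from rig import r, hand, planner, get_image, job_done, finder
def W(p,x):
    T=np.array(p["world_from_camera"]); return T[:3,:3]@np.array(x)+T[:3,3]
def onplane(p,uv,z):
    T=np.array(p["world_from_camera"]); d=T[:3,:3]@np.array([(uv[0]-p["cx"])/p["fx"],(uv[1]-p["cy"])/p["fy"],1])
    return T[:3,3]+d*(z-T[2,3])/d[2]
def save(p,n,s=1.5): cv2.imwrite(n,cv2.resize(p["frame"][:,:,::-1],None,fx=s,fy=s))
def axis(p,m,z):
    v,u=np.nonzero(m); P=np.array([onplane(p,(a,b),z)[:2] for a,b in zip(u[::3],v[::3])])
    c,(w,h),a=cv2.minAreaRect(P.astype(np.float32)*1000)
    if w<h: a+=90; w,h=h,w
    return np.array(c)/1000,w,h,(a+90)%180-90
E
python3 - <<'E'
from h import *
for c in ("top","scene"):
    p=get_image(c); save(p,f"pics/{c}.png",1.5 if c=="top" else 1.2)
    T=np.array(p["world_from_camera"]);print(c,T[:3,3].round(3))
    for t,z in (("pitot_mid",.028),("brass_mid",.028),("chock_grip",.09),("cradle",.04)):
        for d in finder.pinpoint(p,t): print(t,round(d["score"],2),W(p,d["xyz"]).round(3))
        if c=="top":
            for d in finder.cut_out(p,t):
                v,u=np.nonzero(d["pixels"]); print("  cut",round(d["score"],2),u.mean().round(),v.mean().round(),len(u),axis(p,d["pixels"],z))
print(r.get_clock())
E
```

```text
pics
top [ 0.42  -0.065  1.096]
pitot_mid 0.79 [0.54  0.065 0.026]
  cut 0.97 211.0 182.0 647 (array([0.54241229, 0.06257275]), 170.9137725830078, 25.845735549926758, 8.018250465393066)
brass_mid 0.65 [0.503 0.272 0.034]
  cut 0.69 120.0 198.0 730 (array([0.5003204 , 0.28017599]), 168.83206176757812, 28.873825073242188, -6.491477966308594)
chock_grip 0.8 [ 0.463 -0.369  0.078]
chock_grip 0.57 [ 0.569 -0.4    0.059]
  cut 0.96 389.0 213.0 707 (array([ 0.46159454, -0.34141025]), 76.54876708984375, 48.799381256103516, 78.81619262695312)
  cut 0.89 401.0 172.0 388 (array([ 0.55436279, -0.37199438]), 59.759521484375, 32.76754379272461, -60.317138671875)
cradle 0.9 [ 0.509 -0.124  0.002]
  cut 0.85 290.0 195.0 3091 (array([ 0.5057244 , -0.12401745]), 147.13290405273438, 118.92317962646484, -9.683097839355469)
scene [1.027 0.191 1.036]
pitot_mid 0.95 [0.545 0.061 0.027]
brass_mid 0.69 [0.503 0.279 0.022]
chock_grip 0.85 [ 0.464 -0.363  0.074]
chock_grip 0.81 [ 0.569 -0.396  0.059]
cradle 0.89 [ 0.512 -0.125 -0.003]
0.7
```

View pics/top.png

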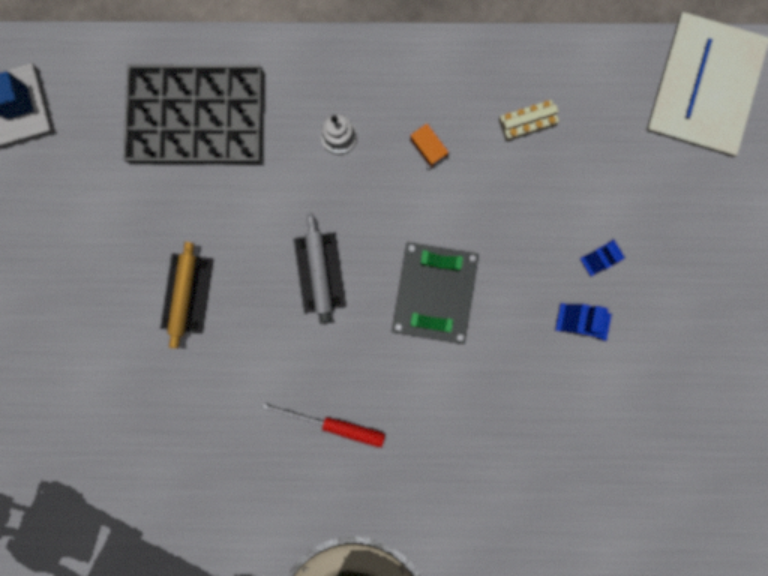

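View pics/scene.png

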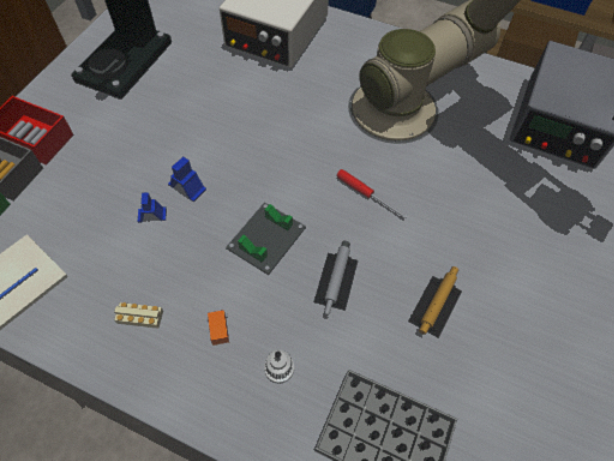

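The top view shows the chrome body at (318,270) with its nose up (+x) and the brass shaft at (183,295). The cradle is at (436,292), the large chock at (583,320) and a smaller chock at (602,258). Next I'll take wrist close-ups of the large chock, the cradle and the body.

Run:
```python
from h import *
print(np.round(r.get_tcp_rot(),1))
ims=[]
for n,t,xy,yaw,z in (("chock","chock_grip",(.463,-.366),-10,.09),("cradle","cradle",(.508,-.124),-9.7,.042),("pitot","pitot_mid",(.54,.063),8,.028)):
    r.move_ptp([*xy,.26],[180,0,yaw]); r.dwell(.2)
    p=get_image("wrist"); ims.append(p["frame"][:,:,::-1]); T=np.array(p["world_from_camera"])
    np.save(n+"_T.npy",T); print(n,T[:3,3].round(3),np.round(r.get_joint_pos(),0),r.get_clock(), p["fx"],p["cx"],p["cy"])
    for d in finder.pinpoint(p,t): print(" ",round(d["score"],2),W(p,d["xyz"]).round(4))
    for d in finder.cut_out(p,t):
        v,u=np.nonzero(d["pixels"]); print("  cut",round(d["score"],2),u.min(),u.max(),v.min(),v.max(),axis(p,d["pixels"],z))
    if n=="cradle":
        hsv=cv2.cvtColor(p["frame"],cv2.COLOR_RGB2HSV)
        g=cv2.inRange(hsv,(45,100,40),(80,255,255))
        k,l,s,c=cv2.connectedComponentsWithStats(g)
        for i in range(1,k):
            if s[i,4]>300: print("  green",s[i],c[i].round(1),axis(p,l==i,.042))
    cv2.imwrite(f"pics/raw_{n}.png",ims[-1])
cv2.imwrite("pics/w1.png",cv2.resize(np.vstack([np.hstack(ims[:2]),np.hstack([ims[2],ims[2]*0])]),(800,600)))
```

```text
[-180.    -0.   165.8]
chock [ 0.542 -0.379  0.383] [-50.  26.  68.  -0.  86.  50.] 4.2917 276.80552370519155 255.1043845842293 191.27673477596895
  0.78 [ 0.5688 -0.4025  0.0585]
  0.63 [ 0.4631 -0.3666  0.0745]
  cut 0.83 240 294 49 105 (array([ 0.56374054, -0.39472549]), 50.5771484375, 31.49384880065918, -57.4636116027832)
  cut 0.64 225 287 144 195 (array([ 0.47262552, -0.36740485]), 66.17353820800781, 56.043724060058594, 77.66187286376953)
cradle [ 0.587 -0.139  0.383] [-27.  19.  79.  -0.  82.  73.] 5.6083 276.80552370519155 255.1043845842293 191.27673477596895
  cut 0.91 211 302 105 212 (array([ 0.51733405, -0.12906342]), 135.6895751953125, 109.17377471923828, -8.920547485351562)
  green [230 117  55  20 959] [256.6 125.8] (array([ 0.56002924, -0.13494556]), 62.97989273071289, 21.989368438720703, 81.5857925415039)
  green [233 190  50  22 937] [257.  199.6] (array([ 0.46601425, -0.12082814]), 64.31087493896484, 29.188220977783203, 80.19608306884766)
pitot [0.62  0.073 0.383] [-6. 21. 75. -0. 83. 76.] 6.7417 276.80552370519155 255.1043845842293 191.27673477596895
  0.89 [0.5374 0.0574 0.026 ]
  cut 0.94 245 266 90 226 (array([0.54502716, 0.06049932]), 179.8168487548828, 25.467313766479492, 9.08435344696045)
```

View pics/w1.png

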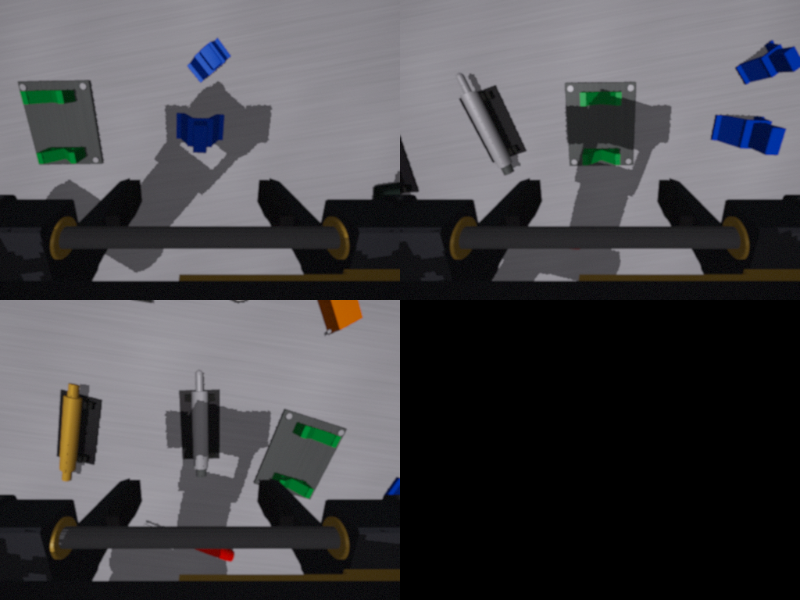

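Body: the outline fit and pinpoint agree at (0.537, 0.059), yaw about 9°. I'll refine the cradle from its plate outline and zoom in on the chock.

Run:
```python
from h import *
K=dict(fx=276.8055,fy=276.8055,cx=255.104,cy=191.277)
p=dict(K,world_from_camera=np.load("cradle_T.npy"))
im=cv2.imread("pics/raw_cradle.png").astype(int)
# plate outline: darker than bench in v 95..220,u 200..315 via saturation-free threshold per corner screws
g=cv2.imread("pics/raw_cradle.png",0)
c=[onplane(p,uv,.008)[:2] for uv in ((211.5,105.5),(302,105),(302.5,212),(211.5,212))]
c=np.array(c);print("corners",c.round(4).tolist(),c.mean(0).round(4),[np.linalg.norm(c[i]-c[i-1]).round(4) for i in range(4)])
for a,b in ((3,0),(2,1)):
    d=c[b]-c[a];print("yaw",np.degrees(np.arctan2(d[1],d[0])).round(2))
a=cv2.resize(cv2.imread("pics/raw_cradle.png")[95:222,200:315],None,fx=4,fy=4,interpolation=cv2.INTER_CUBIC)
b=cv2.resize(cv2.imread("pics/raw_chock.png")[130:210,215:300],None,fx=4,fy=4,interpolation=cv2.INTER_CUBIC)
b=np.clip(b.astype(float)*1.8,0,255).astype(np.uint8)
o=np.zeros((508,800,3),np.uint8);o[:,:460]=a;o[:320,460:800]=b;cv2.imwrite("pics/z1.png",o)
```

```text
corners [[0.593, -0.0825], [0.5737, -0.198], [0.4253, -0.181], [0.4479, -0.0502]] [ 0.51   -0.1279] [np.float64(0.1486), np.float64(0.1171), np.float64(0.1493), np.float64(0.1328)]
yaw -12.55
yaw -6.54
```

View pics/z1.png

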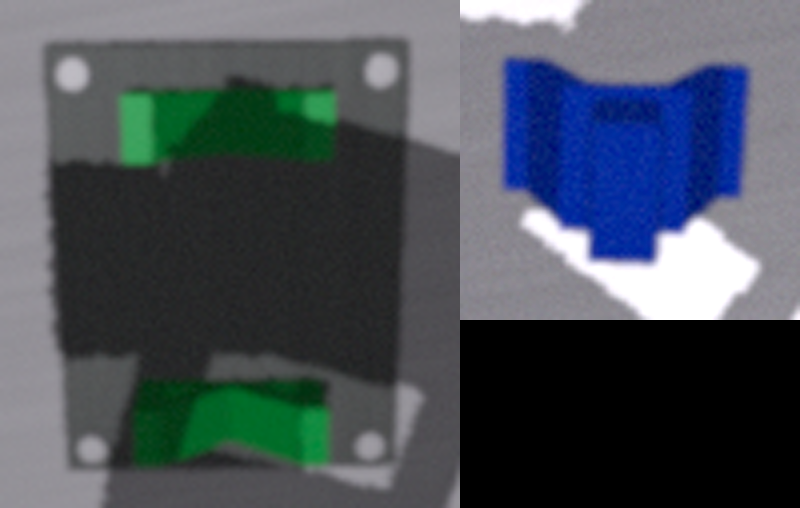

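Run:
```python
from h import *
K=dict(fx=276.8055,fy=276.8055,cx=255.104,cy=191.277)
p=dict(K,world_from_camera=np.load("cradle_T.npy"))
def q(name,p,px,off,z):
    c=np.array([onplane(p,(u/4+off[0],v/4+off[1]),z)[:2] for u,v in px])
    m=(c[0]+c[1]-c[2]-c[3]); print(name,c.mean(0).round(4),"yaw",np.degrees(np.arctan2(m[1],m[0])).round(2),[np.linalg.norm(c[i]-c[i-1]).round(4) for i in range(4)])
q("plate",p,((45,42),(409,40),(396,470),(68,467)),(200,95),.008)
q("screw",p,((72,75),(381,71),(370,446),(92,448)),(200,95),.008)
p=dict(K,world_from_camera=np.load("chock_T.npy"))
q("feet",p,((505,58),(748,67),(740,195),(505,188)),(215-115,130),0)
print([onplane(p,((u-460)/4+215,v/4+130),.094)[:2].round(4) for u,v in ((590,260),(655,262))])
```

```text
plate [ 0.5097 -0.1286] yaw -8.97 [np.float64(0.148), np.float64(0.1178), np.float64(0.1499), np.float64(0.1197)]
screw [ 0.509  -0.1282] yaw -8.97 [np.float64(0.1303), np.float64(0.1008), np.float64(0.1308), np.float64(0.1008)]
feet [ 0.4634 -0.3672] yaw -11.65 [np.float64(0.0464), np.float64(0.084), np.float64(0.0458), np.float64(0.0842)]
[array([ 0.448 , -0.3544]), array([ 0.4444, -0.372 ])]
```

Run:
```python
from h import *
hand.gripper_to(.65)
o=[180,0,8.9]; P=[.5372,.0587]
r.move_ptp([*P,.11],o)
print("c1",r.move_straight([*P,.031],max_speed=.08,contact_N=8),np.round(r.get_eef_pos(),4))
hand.gripper_to(0,25); print("w",r.get_width()*88, r.get_contact_force())
r.move_straight([*P,.13],max_speed=.12); r.dwell(.2)
print("w",r.get_width()*88,r.get_contact_force())
C=[.5095,-.1283]; o=[180,0,-9]
r.move_ptp([*C,.13],o); r.dwell(.1)
p=get_image("wrist"); save(p,"pics/held.png",1.2)
r.move_straight([*C,.055],max_speed=.1); r.dwell(.2)
print("c2",r.move_straight([*C,.037],max_speed=.02,contact_N=5),np.round(r.get_eef_pos(),4),r.get_contact_force(),r.get_clock())
```

```text
c1 False [0.5375 0.0587 0.0314]
w 24.8050468656109 [-1.05274654  0.29761688  1.77593656]
w 24.65255722643624 [ 0.54927397  0.31482474 -2.26082726]
c2 True [ 0.5095 -0.1281  0.0393] [0.03400506 0.61379737 3.9443715 ] 13.7917
```

View pics/held.png

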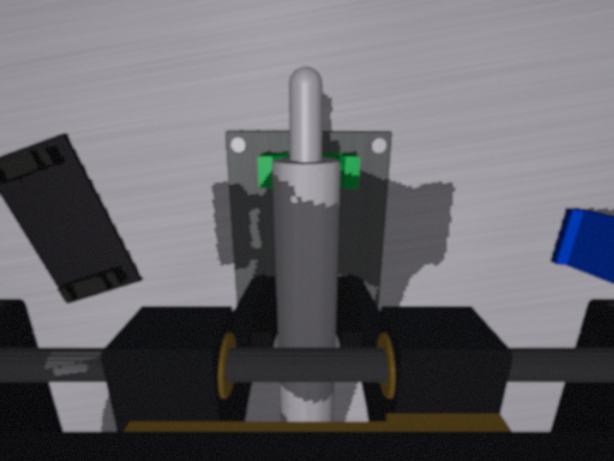

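The body is held straight, with its axis over the groove. Contact came at TCP height 0.0393, which matches the seated height. I'll release, retreat and check.

Run:
```python
from h import *
C=[.5095,-.1283]
hand.gripper_to(.5); r.dwell(.3)
r.move_straight([*C,.15],max_speed=.15)
p=get_image("wrist");ims=[p["frame"][:,:,::-1]]
r.move_ptp([.463,-.366,.26],[180,0,-11.65])
for c in ("top","scene"):
    p=get_image(c)
    for t in ("pitot_mid","brass_mid"):
        for d in finder.pinpoint(p,t)[:1]: print(c,t,round(d["score"],2),W(p,d["xyz"]).round(4))
        for d in finder.cut_out(p,t)[:1]: print("  cut",axis(p,d["pixels"],.036))
    ims.append(p["frame"][:,:,::-1])
cv2.imwrite("pics/seat.png",np.hstack([cv2.resize(ims[0],(400,300)),cv2.resize(ims[2][120:270,160:360],(400,300))]))
print(r.get_clock())
```

```text
top pitot_mid 0.58 [ 0.512  -0.1261  0.0329]
  cut (array([ 0.51680249, -0.12796392]), 176.07044982910156, 25.190113067626953, -9.012664794921875)
top brass_mid 0.89 [0.5031 0.2743 0.0351]
scene pitot_mid 0.9 [ 0.5153 -0.1283  0.0355]
  cut (array([ 0.51771863, -0.12837842]), 173.11119079589844, 28.349849700927734, -9.100967407226562)
scene brass_mid 0.78 [0.5021 0.2803 0.028 ]
  cut (array([0.50865881, 0.27739832]), 171.88221740722656, 29.334794998168945, -6.365165710449219)
17.0417
```

View pics/seat.png

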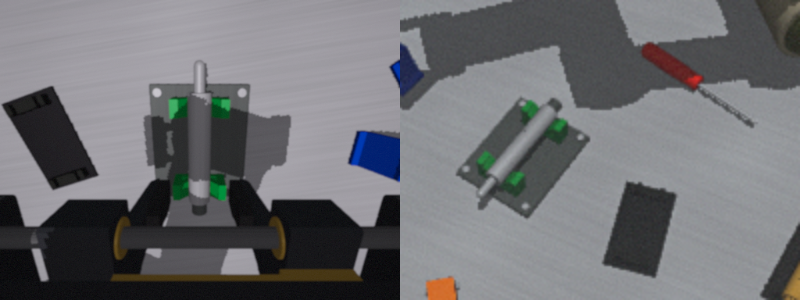

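The body lies in both V-blocks, with its middle at about (0.509, -0.127) and yaw -9°. Now the large chock.

Run:
```python
from h import *
hand.gripper_to(.6)
P=[.464,-.367]; o=[180,0,-11.65]
r.move_ptp([*P,.15],o)
print("c1",r.move_straight([*P,.080],max_speed=.08,contact_N=8),np.round(r.get_eef_pos(),4))
hand.gripper_to(0,30); print("w",r.get_width()*88)
r.move_straight([*P,.17],max_speed=.12); r.dwell(.2)
print("w",r.get_width()*88,r.get_contact_force())
C=[.5095,-.128]; o=[180,0,-9]
r.move_ptp([*C,.17],o); r.dwell(.1)
p=get_image("scene")
r.move_straight([*C,.102],max_speed=.08); r.dwell(.2)
q=get_image("scene")
print("c2",r.move_straight([*C,.086],max_speed=.02,contact_N=6),np.round(r.get_eef_pos(),4),r.get_contact_force(),r.get_clock())
s=get_image("scene")
cv2.imwrite("pics/ch.png",np.hstack([cv2.resize(i["frame"][90:270,130:330,::-1],(400,360)) for i in (q,s)]))
```

```text
c1 False [ 0.4642 -0.3672  0.0805]
w 19.688762552827974
w 19.886366292357152 [-0.14598911 -0.19496226 -3.03251416]
c2 True [ 0.5094 -0.1278  0.0879] [0.04473817 0.22833256 3.3315303 ] 23.6417
```

View pics/ch.png

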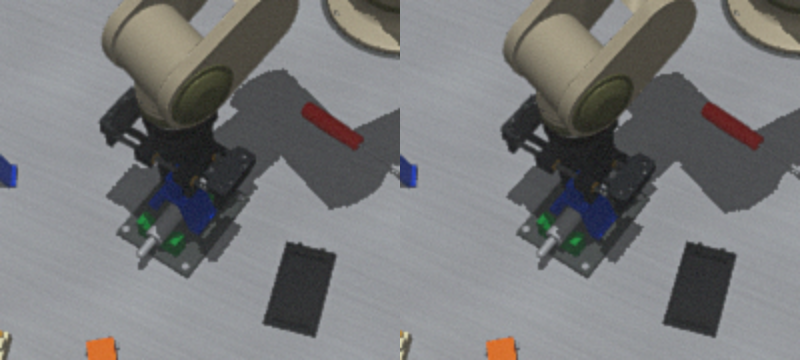

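The chock is astride the bar, and contact came at 0.0879 against about 0.0885 expected, so the feet are on the plate. I'll release, retreat and check.

Run:
```python
from h import *
C=[.5095,-.128]
hand.gripper_to(.6); r.dwell(.2)
r.move_straight([*C,.2],max_speed=.15)
r.move_ptp([.4,-.36,.3],[180,0,-9]); r.dwell(.3)
ims=[]
for c in ("top","scene"):
    p=get_image(c)
    for t in ("pitot_mid","brass_mid","chock_grip","cradle"):
        for d in finder.pinpoint(p,t)[:2]: print(c,t,round(d["score"],2),W(p,d["xyz"]).round(4))
    ims.append(p["frame"][:,:,::-1])
cv2.imwrite("pics/fin.png",np.hstack([cv2.resize(ims[0][140:250,220:366],(400,300)),cv2.resize(ims[1][140:260,150:310],(400,300))]))
print(r.get_clock())
```

```text
top pitot_mid 0.73 [ 0.5082 -0.1283  0.0845]
top pitot_mid 0.65 [ 0.5118 -0.1257  0.0351]
top brass_mid 0.64 [0.5029 0.2761 0.0344]
top chock_grip 0.67 [ 0.57   -0.3994  0.0596]
top chock_grip 0.66 [ 0.5093 -0.1288  0.0851]
top cradle 0.78 [ 0.5088 -0.1256  0.003 ]
scene pitot_mid 0.81 [ 0.5176 -0.1275  0.0353]
scene brass_mid 0.83 [0.5031 0.2758 0.0216]
scene chock_grip 0.68 [ 0.5107 -0.125   0.0813]
scene chock_grip 0.66 [ 0.5691 -0.3974  0.0549]
scene cradle 0.66 [ 0.5148 -0.1299 -0.002 ]
27.3083
```

View pics/fin.png

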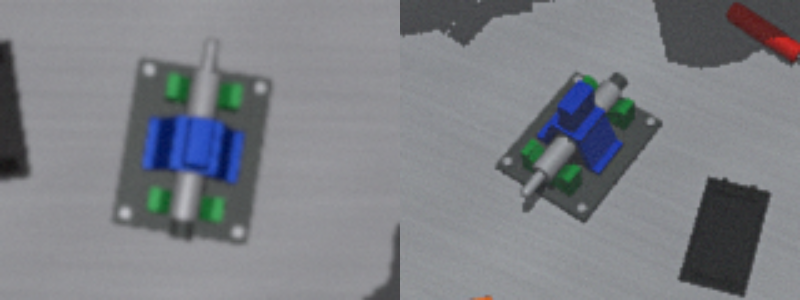

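The picture shows the body in both V-blocks, and the chock upright and square over it, midway between the blocks.

```bash
python3 -c "
from h import *
job_done(); print(r.get_clock())"
```

```text
the job is handed in; nothing more can be done
the job is handed in; nothing more can be done
```

I laid the chrome body in both V-blocks and released it. I then stood the larger blue chock astride it, midway between the blocks, and handed the job in at about 27 s of the 53 s allowed.

The last checks, against the cradle's middle at about (0.5095, -0.128):

| Item | Horizontal position | Height | Verdict |
|---|---|---|---|
| Chrome body | (0.512, -0.126) top view, (0.518, -0.128) scene view | about 0.035 m (0.036 seated) | Within tolerance, lying along the grooves |
| Chock grip | (0.509, -0.129) top view, (0.511, -0.125) scene view | 0.081–0.085 m (0.084 seated) | Within tolerance, upright and square |
| Brass shaft | about (0.503, 0.276) | not needed | Never touched; reading unchanged within the finder's error |

- **Disagreements:** In the last top view the finder's best hit for the body (0.73) was actually the chock; the second hit (0.65) was the body. The scene view also put the body about 8 mm along the groove, while the outline measured before the chock went on was within about 2 mm. Both are inside the 20 mm limit.
- **Contact forces:** Both placings stopped at light contact (5 and 6 N triggers) at the expected heights.

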